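# Cap the unused air intake and hold the sprung shutter half open

### The arm

A 6-joint arm with a two-finger parallel gripper is mounted at the origin on the work surface. World frame = base frame: x ahead of the robot, y to its left, z up, the work surface at z = 0. Lengths are in mm, angles in degrees, forces in N, time in s.
With the tool pointing down it reaches from about 375 to 825 mm from the base axis. Payload 5.5 kg.
Tool frame: the origin (TCP) lies on the front face of the gripper's body, between the roots of the fingers; the fingertips stand 73 mm ahead of it and the grasp point (between the pads) lies 54 mm ahead of it; z points along the fingers, y is the line along which they close (so a half turn about z gives the same grasp; the last joint's range is limited). The gripper opens to 85 mm and grips with 20 to 120 N. Pads are 22 mm wide; open, the fingers measure 114 mm over their backs; the gripper's body (76 mm by 85 mm) begins 54 mm behind the grasp point. The pads swing forward as they close: fully open they stand 13 mm farther back than shut.
Start: joints at [-69.328, 17.962, -2.699, 69.339, 0, 90], TCP at [211.81, -561.366, 303.899] pointing down, gripper open.
Joint ranges: [-152.73, 152.73], [-39.44, 99.34], [-58.76, 71.6], [-118.89, 123.64], [-81.53, 83.1], [-180, 180]. Speed limits (degrees/s): [136.94, 136.94, 172.46, 180, 180, 180].

### API

Orientations are given as a 3x3 rotation matrix whose columns are the frame's x, y, z axes.
In Python, from rig import r, optics, order gives the robot as it stands. The module is installed in compiled form; this text tells all that it offers.
- The arm moves only by the tool servo_tool, never from a script. Its argument "targets" is a list of rows, each an object with "linear": the shift along the tool's x, y, z in cm, a list of three; "turn": the turn, a rotation vector about the tool's x, y, z in degrees, a list of three; "hand": the opening, from 0 (shut) to 1 (fully open). A call has exactly 10 rows; each row is the pose to reach, as a shift and turn from the pose commanded when the call began, along the tool's axes at that moment; what a row does not reach only later rows make up. A row lasts 1/8 s, in which the tool goes at most 62.5 mm and 10.7 degrees, less where a joint would pass 70% of its speed; a pose out of reach is approached as far as the arm can. A call with a gripper value outside its range is refused whole. The fingers move at their own pace and stop on an object; "grip_force" is the grip in N (left out, the last holds). Time passes only in rows, so rows that repeat a pose let the fingers close, or fill a call up. It gives the time, the measured TCP pose, the force, the opening and the grip force at its end, in the units of the state.
- r.read_state(): the state, without advancing time (a new reading comes with each control period).
- optics.grab_frame(name): name is "scene" or "top" or "wrist"; returns a dict with "color" (400x640x3 uint8, red, green, blue), "fx", "fy", "cx", "cy" (pixels), "D" ([k1, k2, p1, p2, k3] as OpenCV has them; the pictures are not rectified), "camera_from_world" (4x4, takes a point from world to camera coordinates). Camera axes: x right, y down, z forward; pixel columns grow to the right and rows downward; lengths in mm; the calibration is good to about 2 mm. A picture is of the moment at which its call begins. There is no depth.
- order.job_done(): hands the job in; it is judged then, once.
Trained networks look in the newest picture that a camera, given by its name, has taken for a name from the list of things; names that differ only in an ending like _2 or _b are one class to them, and where a whole thing is asked for, a point or a joint stands for the part that bears it (a point fixed in the world has none). Each returns a list of dicts, best first, with "conf" (0 to 1); they miss things now and then, are a little off and sometimes report something else, mostly with a low value. They report only what shows in the picture. A call takes as long as a camera call. They do not tell look-alikes from the thing itself.
- optics.cut_out(camera, label): "region" (400x640 bool, what is visible of it) and "box" ([left, top, right, bottom] in pixels, round what is visible of it).
The state is a dict: "clock": time; "q": joint angles; "qvel": joint speeds; "joint_torque": joint torques, N m; "eef_pos": TCP position; "eef_rot": TCP orientation; "force": force on the tool from outside, world axes, zero at the start; "ft_torque": the same for the moment, N m; "gripper_width": finger opening in mm; "grasp_force": force on a finger pad.
Only numpy, scipy, OpenCV 4.12 (cv2) and the standard library are available. Lean on these libraries where they do the work, as an engineer would, in place of code of your own. Each camera call takes 0.05 s, during which the arm holds its last target. There are 200 camera calls.

### The job

We are checking the bench's fume extraction: put the loose knobbed cap onto the round black intake collar so that it sits fully down and level, and let go of it. Then take the upright tab of the sprung shutter on the air gate, slide it against its spring to half travel (its middle ribs) and finish while still holding it there with the gripper; let nothing else on the bench be pushed about.

Things in the scene. Friction and masses are not known exactly. Their poses are not given: they have to be found in the camera images.
- cap: Loose grey plastic cap, about 120 g, standing on its plug. Origin: centre of its underside, z up; round about z. From below: plug, diameter 58 mm, 12 mm high, tapered foot (52 mm at the bottom); disc, diameter 84 mm, z = 12 to 18 mm; round grip knob, diameter 24 mm, z = 18 to 48 mm. Seated, the plug is inside the collar and the disc rests on its rim.
- port_rim (a point): Centre of the mouth of the black plastic intake collar, at rim height, 60 mm above the bench; axes upright. The collar is fixed, an upright tube of outer diameter 74 mm, inner diameter 66 mm, open at the top, with a foot flange of diameter 110 mm, 6 mm high. With the cap seated, the cap's origin is 12 mm below this point.
- gate: Fixed air gate: grey painted metal frame 100 (x) x 200 (y) mm, 34 mm high, with two rails along y, 46 mm high, inner faces 76 mm apart. Origin: centre of its underside, z up. The shutter opens along the gate's +y. Each rail has three small dark ribs at gate y = -45, -15, +15 mm: the tab's centre is level with the first when closed, the middle one at half travel, the last when fully open.
- shutter (a joint): Travel of the sprung steel shutter plate along the gate's +y axis, in m: 0 closed (where its spring holds it at the start), 0.030 half travel, 0.060 fully open. The spring pulls it back with about 3 N when closed, rising evenly to about 8 N at half and 13 N fully open; friction is about 0.4 N. Let go, it shuts.
- shutter_grip (a point): Grip point in the shutter's upright aluminium tab, 66 mm above the bench; it moves with the shutter, axes as the gate's. The tab is 34 mm wide (gate x), 12 mm thick (gate y) and stands from 40 to 80 mm above the bench, in the middle of the flat shutter plate (74 x 80 mm, top 40 mm above the bench).
- spool: Bystander: small blue spool, diameter 56 mm, 34 mm high, standing; origin under its centre.
- spray: Bystander: white spray can, diameter 54 mm, 160 mm high, standing; origin under its centre.
- reel: Bystander: flat white ring-shaped reel, outer diameter 110 mm, 10 mm high; origin under its centre.
- tweezers: Bystander: dark tweezers lying flat, about 120 mm long along x, 6 mm high; origin under the middle.
- board: Bystander: green circuit board with parts on it, 85 x 130 mm, up to 24 mm high; origin under its centre.
- driver: Bystander: screwdriver lying down along its x axis, under 250 mm long and 40 mm high.
Mind the look-alikes: they are no part of the job. Leave any green or yellow look-alike of the part that bears port_rim alone.

How it is judged (in metres and radians):
On the way, in this order (a step that is already met when the one before it is completed fails the run):
1. the cap sits fully down and level on the intake collar, let go (horizontal distance between cap and port_rim below 0.007 m and z of cap in the frame of port_rim between -0.015 and -0.009 m and angle between cap's own z axis and vertical below 0.06 rad and contact force between cap and the fingers below 0.2 N), for 0.3 s.
2. the fingers hold the shutter still at half travel (value of joint shutter between 0.025 and 0.035 m and velocity of joint shutter between -0.01 and 0.01 m/s and contact force between shutter and the fingers above 3 N), for 0.3 s.
At the end, for the whole second after the job is handed in: The cap is seated on the collar (centred within 7 mm, down within 3 mm, level within 0.06 rad) and not touched by the fingers; the shutter stands still between 25 and 35 mm of its 60 mm travel, held by the fingers with more than 3 N (all of step 1 and all of step 2); the arm keeps its last pose, push and grip.
It fails at once if a bystander is moved by more than 30 mm (distance of any of spool, spray, reel, tweezers, board, driver from where it was at the start of the episode above 0.03 m).
It also fails if it takes over 54 s, if anything falls off the work surface, if the arm or the gripper's body presses on something with over 40 N, if the wrist force passes 120 N, or if a joint passes its speed limit or range.

## Working session

There is one attempt and no reset: what is moved stays moved. The work goes in short steps, Python scripts to look and compute and a tool call to move; the robot and the scene stay as the last step left them, time stands still between calls to the robot, and variables do not carry over. Pictures are saved under pics/ and viewed, at most 10 in all, crops included, and the job is handed in when it is done.

Besides the shell and the picture viewer there is one more tool, called after "Request:" by a JSON object that holds its "name" and its "arguments". servo_tool: Moves the arm, as the interface text tells. Its arguments: {"type":"object","properties":{"targets":{"type":"array","items":{"type":"object","properties":{"linear":{"type":"array","items":{"type":"number"}},"turn":{"type":"array","items":{"type":"number"}},"hand":{"type":"number"}}}},"grip_force":{"type":"number"}},"required":["targets"]}

```bash
mkdir -p pics
cat > h.py <<'E'
import numpy as np, cv2
from rig import r, optics, order
def save(n,f): cv2.imwrite(f"pics/{n}.png",f["color"][:,:,::-1])
def K(f): return np.array([[f["fx"],0,f["cx"]],[0,f["fy"],f["cy"]],[0,0,1.]])
def ray(f,uv,z):
    n=cv2.undistortPoints(np.array([[uv]],float),K(f),np.array(f["D"],float))[0,0]
    T=np.array(f["camera_from_world"]);R=T[:3,:3];c=-R.T@T[:3,3]
    d=R.T@np.array([n[0],n[1],1]); return c+d*(z-c[2])/d[2]
def proj(f,P):
    T=np.array(f["camera_from_world"])
    return cv2.projectPoints(np.array(P,float).reshape(-1,3),cv2.Rodrigues(T[:3,:3])[0],T[:3,3],K(f),np.array(f["D"],float))[0].reshape(-1,2)
E
python3 - <<'E'
from h import *
for c in ["top","scene"]:
    f=optics.grab_frame(c); save(c+"0",f)
    T=np.array(f["camera_from_world"]);print(c,-T[:3,:3].T@T[:3,3],f["fx"])
    for l in ["cap","port_rim","gate","shutter","shutter_grip"]:
        for d in optics.cut_out(c,l)[:4]:
            m=d["region"];ys,xs=np.nonzero(m);print(l,round(d["conf"],2),d["box"],xs.mean().round(1),ys.mean().round(1),ray(f,(xs.mean(),ys.mean()),40).round())
s=r.read_state();print(s)
E
```

```text
top [ 331.01768559  -70.73687141 1310.03703576] 493.91795189887523
cap 0.67 [248.2, 145.7, 272.4, 165.1] 261.0 153.0 [703.  98.  40.]
cap 0.64 [284.1, 187.2, 319.6, 217.4] 301.4 201.4 [573. -13.  40.]
cap 0.52 [162.3, 183.9, 247.5, 232.8] 203.8 207.0 [555. 244.  40.]
cap 0.31 [203.0, 194.2, 235.1, 224.6] 219.0 208.2 [552. 204.  40.]
port_rim 0.94 [431.3, 270.6, 476.8, 308.9] 455.3 289.1 [ 348. -412.   40.]
port_rim 0.83 [420.9, 209.7, 464.7, 253.7] 445.2 231.2 [ 497. -390.   40.]
port_rim 0.82 [340.9, 261.1, 384.4, 309.3] 361.6 283.8 [ 360. -170.   40.]
port_rim 0.65 [368.5, 197.8, 410.8, 240.1] 388.3 217.8 [ 532. -240.   40.]
gate 0.85 [163.4, 184.7, 249.2, 234.6] 203.8 206.9 [555. 244.  40.]
shutter 0.85 [204.5, 195.9, 238.6, 224.4] 219.2 208.1 [552. 203.  40.]
shutter 0.68 [317.3, 142.8, 324.0, 159.7] 320.8 150.1 [713. -62.  40.]
shutter_grip 0.97 [202.5, 190.4, 238.3, 226.5] 219.5 208.3 [552. 202.  40.]
scene [1101.24174378  288.25986058  810.03600989] 366.70238142053455
cap 0.88 [316.7, 203.9, 343.8, 228.3] 331.0 215.3 [596.   0.  40.]
port_rim 0.86 [306.9, 127.5, 339.2, 162.5] 
[... 575 characters left out ...]
21107001e-03,  9.00002290e+01]), 'qvel': array([-0.00720717, -0.06210057,  0.01969846, -0.07421635, -0.04848089,
        0.07349241]), 'joint_torque': array([ 2.12155628e-04, -5.39138103e+01,  3.39893711e+01,  1.82357417e-03,
       -5.42364933e-05,  2.56356984e-06]), 'eef_pos': array([ 211.83744379, -561.38983118,  303.94192108]), 'eef_rot': array([[ 9.35610622e-01,  3.53033654e-01,  5.78087234e-05],
       [ 3.53033658e-01, -9.35610617e-01, -9.33306653e-05],
       [ 2.11375896e-05,  1.07729587e-04, -9.99999994e-01]]), 'force': array([-0.18894621,  0.04165208, -0.06799959]), 'ft_torque': array([-0.01885188, -0.00966535, -0.03479061]), 'grasp_force': 0.0, 'gripper_width': 85.32824077342659}
```

Run:
```python
import cv2
a=cv2.imread("pics/top0.png")[120:330,140:500]
cv2.imwrite("pics/top0c.png",cv2.resize(a,(800,467),interpolation=cv2.INTER_CUBIC))
```

```text
(no output)
```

View pics/top0c.png

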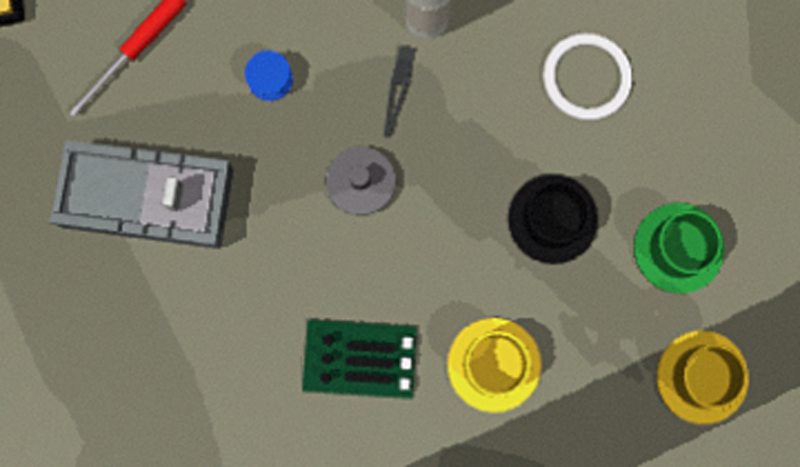

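View pics/scene0.png

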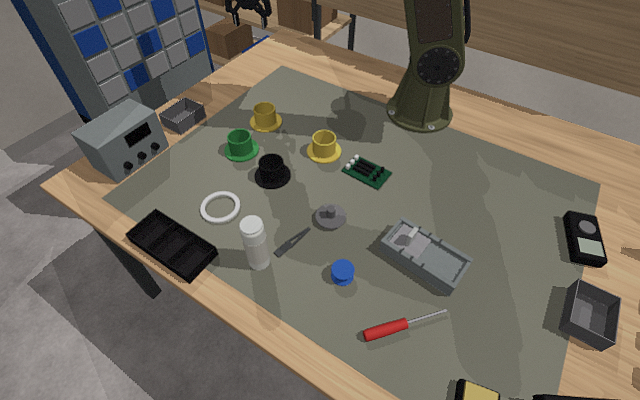

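Black collar at top-view px (388,218) is the intake: the only black one. The others are the green one (445,231) and the yellow ones (361,284) and (455,289), which are look-alikes. The crop confirms this. The cap is at (301,201). The gate is at (204,207), with its tab near (218,206) and opening to image left, i.e. roughly world +y.

```bash
cat >> h.py <<'E'
from scipy.optimize import minimize, least_squares
def cyl(d,z0,z1):
    a=np.linspace(0,2*np.pi,40); c=np.c_[np.cos(a),np.sin(a)]*d/2
    return np.vstack([np.c_[c,c[:,0]*0+z] for z in (z0,z1)])
def box(x,y,z0,z1,y0=0):
    return np.array([[i*x/2,y0+j*y/2,z] for i in(-1,1) for j in(-1,1) for z in(z0,z1)])
CAP=[cyl(58,0,12),cyl(84,12,18),cyl(24,18,48)]
COL=[cyl(110,0,6),cyl(74,6,60)]
GATE=[box(100,200,0,34),box(100,200,34,46)]
TAB=[box(34,12,40,80)]
def sil(f,parts,p,S=4):
    m=np.zeros((400*S,640*S),np.uint8);t=p[2] if len(p)>2 else 0
    R=np.array([[np.cos(t),-np.sin(t),0],[np.sin(t),np.cos(t),0],[0,0,1]])
    for P in parts:
        q=(proj(f,P@R.T+[p[0],p[1],0])+.5)*S
        cv2.fillConvexPoly(m,cv2.convexHull(q.astype(np.int32)),1)
    return cv2.resize(m.astype(np.float32),(640,400),interpolation=cv2.INTER_AREA)
def fit(views,parts,p0):
    def iou(p): 
        e=0
        for f,m in views:
            s=sil(f,parts,p); e+=1-np.minimum(s,m).sum()/np.maximum(s,m).sum()
        return e
    p0=np.array(p0,float); st=np.array([12,12,.15])[:len(p0)]
    o=minimize(lambda u:iou(p0+u*st),np.zeros(len(p0)),method="Nelder-Mead",options=dict(initial_simplex=np.vstack([np.zeros(len(p0)),np.eye(len(p0))])-.3))
    return p0+o.x*st,o.fun/len(views)
def mask(c,l,f,xy,z=40):
    "mask nearest to a world point"
    u=proj(f,[[*xy,z]])[0];best=None
    for d in optics.cut_out(c,l):
        m=d["region"];ys,xs=np.nonzero(m);e=np.hypot(xs.mean()-u[0],ys.mean()-u[1])
        if best is None or e<best[0]: best=(e,m.astype(np.float32),d["conf"])
    return best
E
python3 - <<'E'
from h import *
V={k:[] for k in("cap","port_rim","gate")}
G=dict(cap=([573,-13],CAP,[580,-10]),port_rim=([530,-238],COL,[535,-237]),gate=([555,244],GATE,[555,244,-.1]))
for c in("top","scene"):
    f=optics.grab_frame(c)
    for l in V:
        b=mask(c,l,f,G[l][0],30);print(c,l,b[0],b[2],b[1].sum());
        if b[0]<15: V[l].append((f,b[1]))
for l in V:
    for vs in [[v] for v in V[l]]+[V[l]]:
        print(l,fit(vs,G[l][1],G[l][2]))
E
```

```text
top cap 1.2857277304731405 0.63 744.0
top port_rim 1.7429118558292138 0.78 1294.0
top gate 1.2119689159415492 0.91 3199.0
scene cap 6.007136483661169 0.93 587.0
scene port_rim 5.087847805237671 0.7 988.0
scene gate 5.543079732199191 0.6 3604.0
cap (array([579.14272922, -13.19291881]), np.float64(0.05449765920639038))
cap (array([579.39563797,  -9.89271516]), np.float64(0.09831970930099487))
cap (array([578.86576217, -12.39960865]), np.float64(0.08330515027046204))
port_rim (array([ 537.55800625, -244.94488857]), np.float64(0.032497406005859375))
port_rim (array([ 538.39602911, -241.8159453 ]), np.float64(0.04701399803161621))
port_rim (array([ 537.7926729 , -244.16339192]), np.float64(0.04651793837547302))
gate (array([ 5.58167978e+02,  2.48002481e+02, -1.08967320e-01]), np.float64(0.03922677040100098))
gate (array([ 5.58815332e+02,  2.50630283e+02, -1.21854142e-01]), np.float64(0.04683828353881836))
gate (array([ 5.57974851e+02,  2.48845563e+02, -1.16952106e-01]), np.float64(0.04672941565513611))
```

Request:
{"name": "servo_tool", "arguments": {"targets": [{"linear": [5, -3.6, 0], "turn": [0, 0, 0], "hand": 1}, {"linear": [10, -7.2, 0], "turn": [0, 0, 0], "hand": 1}, {"linear": [15, -10.8, 0.5], "turn": [0, 0, 0], "hand": 1}, {"linear": [20, -14.4, 1], "turn": [0, 0, 0], "hand": 1}, {"linear": [25, -18, 1.5], "turn": [0, 0, 0], "hand": 1}, {"linear": [30, -21.6, 2], "turn": [0, 0, 0], "hand": 1}, {"linear": [35, -25, 3], "turn": [0, 0, 0], "hand": 1}, {"linear": [40, -28.6, 4], "turn": [0, 0, 0], "hand": 1}, {"linear": [45, -32.2, 5], "turn": [0, 0, 0], "hand": 1}, {"linear": [49, -35, 5], "turn": [0, 0, 0], "hand": 1}]}}

```text
clock: 2.25
eef_pos: [547.3, -58.6, 253.2]
eef_rot: [[0.935, 0.354, -0.001], [0.354, -0.935, 0.0], [-0.001, -0.0, -1.0]]
force: [0.7, -0.7, -0.3]
gripper_width: 85.6
grasp_force: 0.0
```

Run:
```python
from h import *
s=r.read_state();print(s["clock"],s["q"].round(1),s["eef_pos"].round(1),s["eef_rot"].round(3).tolist())
f=optics.grab_frame("wrist");save("w1",f)
T=np.array(f["camera_from_world"]);print(-T[:3,:3].T@T[:3,3],f["fx"],T[:3,:3].round(2).tolist())
b=mask("wrist","cap",f,[579,-12],18)
if b: print(b[0],b[2],fit([(f,b[1])],CAP,[579,-12]))
```

```text
2.25 [ -6.1  14.2 -14.5  61.4   0.  153.1] [547.3 -58.6 253.2] [[0.935, 0.354, -0.001], [0.354, -0.935, 0.0], [-0.001, -0.0, -1.0]]
[617.66521093 -32.32311946 322.88954726] 281.2125466426757 [[0.35, -0.94, 0.0], [-0.89, -0.34, 0.29], [-0.27, -0.11, -0.96]]
4.42102736326178 0.89 (array([581.49622977, -11.15248496]), np.float64(0.02571004629135132))
```

View pics/w1.png

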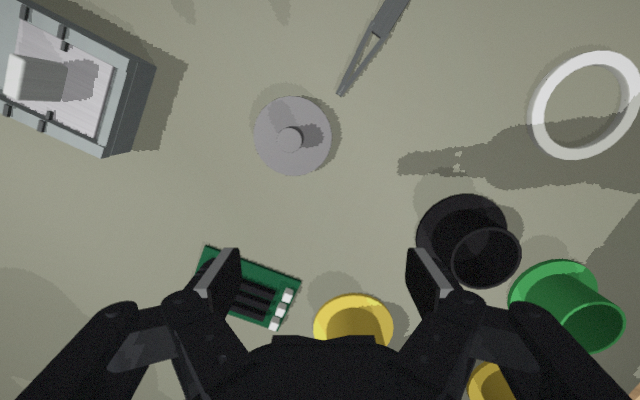

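Wrist view: cap at (290,138), black collar at (470,240), gate at upper left. The cap fit gives (581,-11), which agrees with the overhead cameras.

Request:
{"name": "servo_tool", "arguments": {"targets": [{"linear": [1.5, -1, 2], "turn": [0, 0, 0], "hand": 1}, {"linear": [3, -2, 4], "turn": [0, 0, 0], "hand": 1}, {"linear": [4.3, -3, 6], "turn": [0, 0, 0], "hand": 1}, {"linear": [4.9, -3.4, 8], "turn": [0, 0, 0], "hand": 1}, {"linear": [4.9, -3.4, 9.5], "turn": [0, 0, 0], "hand": 1}, {"linear": [4.9, -3.4, 10.5], "turn": [0, 0, 0], "hand": 1}, {"linear": [4.9, -3.4, 11], "turn": [0, 0, 0], "hand": 1}, {"linear": [4.9, -3.4, 11], "turn": [0, 0, 0], "hand": 1}, {"linear": [4.9, -3.4, 11], "turn": [0, 0, 0], "hand": 1}, {"linear": [4.9, -3.4, 11], "turn": [0, 0, 0], "hand": 1}]}}

```text
clock: 3.6
eef_pos: [580.9, -11.9, 144.5]
eef_rot: [[0.936, 0.353, 0.001], [0.353, -0.936, -0.0], [0.001, 0.0, -1.0]]
force: [-0.8, 0.4, -0.3]
gripper_width: 85.4
grasp_force: 0.0
```

Run:
```python
from h import *
s=r.read_state();p=s["eef_pos"];R=s["eef_rot"];print(p.round(1))
print("to cap, tool cm",(R.T@(np.array([580.7,-11.5,96.5])-p)/10).round(2))
```

```text
[580.9 -11.9 144.5]
to cap, tool cm [-0.01 -0.05  4.8 ]
```

Request:
{"name": "servo_tool", "arguments": {"targets": [{"linear": [0, 0, 1.5], "turn": [0, 0, 0], "hand": 1}, {"linear": [0, 0, 3], "turn": [0, 0, 0], "hand": 1}, {"linear": [0, 0, 4.2], "turn": [0, 0, 0], "hand": 1}, {"linear": [0, 0, 4.7], "turn": [0, 0, 0], "hand": 0.7}, {"linear": [0, 0, 4.7], "turn": [0, 0, 0], "hand": 0.4}, {"linear": [0, 0, 4.7], "turn": [0, 0, 0], "hand": 0.2}, {"linear": [0, 0, 4.7], "turn": [0, 0, 0], "hand": 0}, {"linear": [0, 0, 4.7], "turn": [0, 0, 0], "hand": 0}, {"linear": [0, 0, 4.7], "turn": [0, 0, 0], "hand": 0}, {"linear": [0, 0, 4.7], "turn": [0, 0, 0], "hand": 0}], "grip_force": 50}}

```text
clock: 4.85
eef_pos: [581.2, -11.8, 97.6]
eef_rot: [[0.936, 0.353, 0.001], [0.353, -0.936, -0.0], [0.001, 0.001, -1.0]]
force: [-0.3, 0.6, 6.0]
gripper_width: 21.4
grasp_force: 49.2
```

Request:
{"name": "servo_tool", "arguments": {"targets": [{"linear": [0, 0, -2], "turn": [0, 0, 0], "hand": 0}, {"linear": [0, 0, -5], "turn": [0, 0, 0], "hand": 0}, {"linear": [0, 0, -8], "turn": [0, 0, 0], "hand": 0}, {"linear": [-1.5, 2.5, -10], "turn": [0, 0, 0], "hand": 0}, {"linear": [-4, 6.5, -10], "turn": [0, 0, 0], "hand": 0}, {"linear": [-6.5, 11, -10], "turn": [0, 0, 0], "hand": 0}, {"linear": [-9, 15, -10], "turn": [0, 0, 0], "hand": 0}, {"linear": [-11, 18, -10], "turn": [0, 0, 0], "hand": 0}, {"linear": [-12.2, 20.2, -10], "turn": [0, 0, 0], "hand": 0}, {"linear": [-12.2, 20.2, -10], "turn": [0, 0, 0], "hand": 0}]}}

```text
clock: 6.1
eef_pos: [536.9, -245.2, 196.2]
eef_rot: [[0.937, 0.35, -0.001], [0.35, -0.937, 0.0], [-0.001, -0.001, -1.0]]
force: [-0.1, -0.7, -1.0]
gripper_width: 21.3
grasp_force: 49.2
```

Run:
```python
from h import *
s=r.read_state();p=s["eef_pos"];R=s["eef_rot"];print(p.round(1),s["gripper_width"],s["grasp_force"],s["qvel"].round(1))
f=optics.grab_frame("wrist");save("w2",f)
b=mask("wrist","port_rim",f,[538,-244],40)
if b: print(b[0],b[2],b[1].sum())
for q in [[538,-244,60]]: print(proj(f,[q]))
for z,d in((60,74),(6,110)): print(z,proj(f,cyl(d,z,z)[:40:10]+[538,-244,0]).round().tolist())
```

```text
[ 536.9 -245.2  196.2] 21.274862794065683 49.16577637195587 [ 2.2 -0.4 -0.6  0.3  1.   0.9]
41.7492156145095 0.69 4379.0
[[321.46587772 210.34308111]]
60 [[339.0, 166.0], [275.0, 196.0], [309.0, 252.0], [367.0, 221.0]]
6 [[343.0, 137.0], [266.0, 174.0], [307.0, 242.0], [377.0, 204.0]]
```

View pics/w2.png

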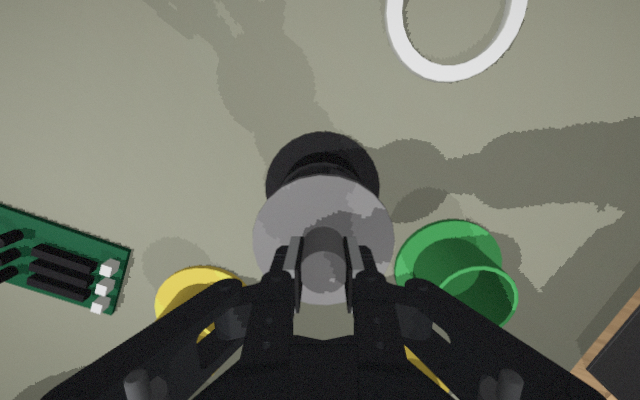

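Cap is held at about (322,240) in the wrist image and looks level. The black collar's flange shows behind it, centred near (322,185).

Run:
```python
from h import *
import h
s=r.read_state();p=s["eef_pos"];print(p.round(1))
f=optics.grab_frame("wrist")
# flange edge by colour: dark pixels in window above the cap
g=f["color"].max(2)
m=mask("wrist","port_rim",f,[538,-200],6)[1]>0
ys,xs=np.nonzero(m);print(xs.min(),xs.max(),ys.min(),ys.max(),g[m].mean())
# outer upper boundary: topmost px per column
c=np.array([(x,ys[xs==x].min()) for x in range(xs.min()+2,xs.max()-1,2)],float)
def res(q,t):
    P=np.array([ray(f,u,6)[:2] for u in c]); return np.hypot(*(P-q[:2]).T)-q[2]
o=least_squares(lambda q:res(q,0),[538,-244,55],loss="soft_l1");print("flange free r",o.x.round(1))
o=least_squares(lambda q:res([*q,55],0),[538,-244],loss="soft_l1");print("flange r55",o.x.round(1),np.abs(o.fun).mean())
b=optics.cut_out("wrist","cap")
for d in b: print(d["conf"],d["box"])
cm=b[0]["region"].astype(np.float32)
ys,xs=np.nonzero(cm>0)
# upper edge of the disc (top rim z of disc top), height of disc top = 18+lift
zd=p[2]-97.6+18
c=np.array([(x,ys[xs==x].min()) for x in range(xs.min()+2,xs.max()-1,3)],float);c=c[c[:,1]<245]
for z in(zd,zd-6):
    P=np.array([ray(f,u,z)[:2] for u in c])
    o=least_squares(lambda q:np.hypot(*(P-q).T)-42,p[:2],loss="soft_l1");print("cap",z,o.x.round(1),np.abs(o.fun).mean())
```

```text
[ 537.3 -243.4  196.3]
267 381 132 195 39.10448462080301
flange free r [ 540.1 -243.9   54.4]
flange r55 [ 539.5 -244.2] 0.2956274490955742
0.57 [255.4, 173.1, 394.5, 305.7]
cap 116.7292823580805 [ 538.  -243.7] 0.28235558084978724
cap 110.7292823580805 [ 537.  -244.1] 0.24237228417923398
```

Request:
{"name": "servo_tool", "arguments": {"targets": [{"linear": [0.13, 0.08, 1], "turn": [0, 0, 0], "hand": 0}, {"linear": [0.13, 0.08, 2.2], "turn": [0, 0, 0], "hand": 0}, {"linear": [0.13, 0.08, 3], "turn": [0, 0, 0], "hand": 0}, {"linear": [0.13, 0.08, 3.5], "turn": [0, 0, 0], "hand": 0}, {"linear": [0.13, 0.08, 4], "turn": [0, 0, 0], "hand": 0}, {"linear": [0.13, 0.08, 4.4], "turn": [0, 0, 0], "hand": 0}, {"linear": [0.13, 0.08, 4.7], "turn": [0, 0, 0], "hand": 0}, {"linear": [0.13, 0.08, 4.9], "turn": [0, 0, 0], "hand": 0}, {"linear": [0.13, 0.08, 5], "turn": [0, 0, 0], "hand": 0}, {"linear": [0.13, 0.08, 5], "turn": [0, 0, 0], "hand": 0}]}}

```text
clock: 7.6
eef_pos: [539.3, -244.2, 147.0]
eef_rot: [[0.936, 0.353, 0.0], [0.353, -0.936, -0.0], [0.0, 0.0, -1.0]]
force: [-0.2, -0.8, -1.5]
gripper_width: 21.8
grasp_force: 49.2
```

Request:
{"name": "servo_tool", "arguments": {"targets": [{"linear": [0, 0, 0.1], "turn": [0, 0, 0], "hand": 0}, {"linear": [0, 0, 0.2], "turn": [0, 0, 0], "hand": 0}, {"linear": [0, 0, 0.2], "turn": [0, 0, 0], "hand": 0}, {"linear": [0, 0, 0.2], "turn": [0, 0, 0], "hand": 0.4}, {"linear": [0, 0, 0.1], "turn": [0, 0, 0], "hand": 0.6}, {"linear": [0, 0, 0], "turn": [0, 0, 0], "hand": 0.8}, {"linear": [0, 0, -0.2], "turn": [0, 0, 0], "hand": 1}, {"linear": [0, 0, -0.5], "turn": [0, 0, 0], "hand": 1}, {"linear": [0, 0, -1.5], "turn": [0, 0, 0], "hand": 1}, {"linear": [0, 0, -3], "turn": [0, 0, 0], "hand": 1}]}}

```text
clock: 8.85
eef_pos: [539.0, -244.1, 177.6]
eef_rot: [[0.936, 0.353, -0.0], [0.353, -0.936, 0.0], [-0.0, -0.0, -1.0]]
force: [-0.0, -0.2, 0.0]
gripper_width: 85.4
grasp_force: 0.0
```

Request:
{"name": "servo_tool", "arguments": {"targets": [{"linear": [0, 0, -2], "turn": [0, 0, 0], "hand": 1}, {"linear": [0, 0, -4], "turn": [0, 0, 0], "hand": 1}, {"linear": [0, 0, -6], "turn": [0, 0, 0], "hand": 1}, {"linear": [0, 0, -8], "turn": [0, 0, 0], "hand": 1}, {"linear": [-2, 0, -10], "turn": [0, 0, 0], "hand": 1}, {"linear": [-4, 0, -11], "turn": [0, 0, 0], "hand": 1}, {"linear": [-6, 0, -12], "turn": [0, 0, 0], "hand": 1}, {"linear": [-6, 0, -12], "turn": [0, 0, 0], "hand": 1}, {"linear": [-6, 0, -12], "turn": [0, 0, 0], "hand": 1}, {"linear": [-6, 0, -12], "turn": [0, 0, 0], "hand": 1}]}}

```text
clock: 10.1
eef_pos: [483.1, -265.2, 296.3]
eef_rot: [[0.936, 0.353, -0.001], [0.353, -0.936, 0.001], [-0.0, -0.001, -1.0]]
force: [0.4, 0.0, -0.1]
gripper_width: 85.2
grasp_force: 0.0
```

Run:
```python
from h import *
s=r.read_state();print(s["clock"],s["eef_pos"].round(1))
f=optics.grab_frame("wrist");save("w3",f)
b=mask("wrist","cap",f,[539,-244],66)
P=[c+[0,0,48] for c in CAP[1:]]
print(b[0],b[2],fit([(f,b[1])],P,[539,-244]),fit([(f,b[1])],[c+[0,0,54] for c in CAP[1:]],[539,-244]))
```

```text
10.1 [ 483.1 -265.2  296.3]
2.993880623896343 0.76 (array([ 540.23553808, -244.80124785]), np.float64(0.03273230791091919)) (array([ 539.65990181, -245.19055783]), np.float64(0.0631837248802185))
```

View pics/w3.png

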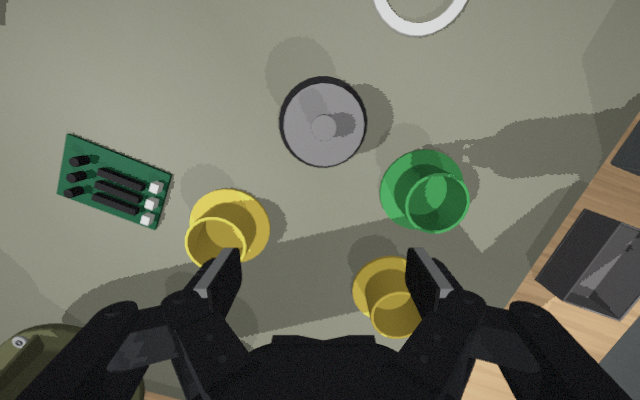

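Cap disc sits centred and level on the black collar at (323,122). Fit (540.2,-244.8), within about 1 mm. Now to the gate.

Request:
{"name": "servo_tool", "arguments": {"targets": [{"linear": [2, -3.6, 0], "turn": [0, 0, -8], "hand": 1}, {"linear": [4.5, -8, 0], "turn": [0, 0, -17], "hand": 1}, {"linear": [7, -12.5, 0], "turn": [0, 0, -26], "hand": 1}, {"linear": [9.5, -17, 0], "turn": [0, 0, -35], "hand": 1}, {"linear": [12, -21.5, 1], "turn": [0, 0, -44], "hand": 1}, {"linear": [14.5, -26, 2], "turn": [0, 0, -53], "hand": 1}, {"linear": [17, -30.5, 3], "turn": [0, 0, -62], "hand": 1}, {"linear": [19.5, -35, 4.5], "turn": [0, 0, -70], "hand": 1}, {"linear": [21.5, -38.6, 5.5], "turn": [0, 0, -76], "hand": 1}, {"linear": [23.1, -41.4, 6.5], "turn": [0, 0, -80], "hand": 1}]}}

```text
clock: 11.45
eef_pos: [553.0, 205.8, 231.0]
eef_rot: [[-0.19, 0.982, -0.0], [0.982, 0.19, -0.0], [0.0, -0.0, -1.0]]
force: [0.3, -1.0, -0.0]
gripper_width: 85.4
grasp_force: 0.0
```

Request:
{"name": "servo_tool", "arguments": {"targets": [{"linear": [0, 0, 0], "turn": [0, 0, -9], "hand": 1}, {"linear": [0, 0, 0], "turn": [0, 0, -18], "hand": 1}, {"linear": [0, 0, 0], "turn": [0, 0, -27], "hand": 1}, {"linear": [0, 0, 0], "turn": [0, 0, -36], "hand": 1}, {"linear": [0, 0, 0], "turn": [0, 0, -45], "hand": 1}, {"linear": [0, 0, 0], "turn": [0, 0, -54], "hand": 1}, {"linear": [0, 0, 0], "turn": [0, 0, -62], "hand": 1}, {"linear": [0, 0, 0], "turn": [0, 0, -69], "hand": 1}, {"linear": [0, 0, 0], "turn": [0, 0, -72.6], "hand": 1}, {"linear": [0, 0, 0], "turn": [0, 0, -72.6], "hand": 1}]}}

```text
clock: 12.7
eef_pos: [553.0, 203.9, 231.5]
eef_rot: [[-0.993, 0.117, -0.001], [0.117, 0.993, -0.0], [0.001, -0.0, -1.0]]
force: [0.0, 0.1, -0.9]
gripper_width: 84.7
grasp_force: 0.0
```

Run:
```python
from h import *
s=r.read_state();print(s["clock"],s["q"].round(1),s["eef_pos"].round(1),s["eef_rot"].round(3).tolist())
f=optics.grab_frame("wrist");save("w4",f)
t=-.115
for n,l,parts,p0 in(("gate","gate",GATE,[558.5,249,t]),("tab","shutter_grip",TAB,[553,204,t])):
    b=mask("wrist",l,f,p0[:2],50)
    if b: print(n,b[0],b[2],b[1].sum(),fit([(f,b[1])],parts,p0))
# predicted tab corners
R=np.array([[np.cos(t),-np.sin(t),0],[np.sin(t),np.cos(t),0],[0,0,1]])
print(proj(f,(TAB[0][1::2])@R.T+[553,204,0]).round().tolist())
```

```text
12.7 [ 20.2  19.  -10.9  60.1   0.   27. ] [553.  203.9 231.5] [[-0.993, 0.117, -0.001], [0.117, 0.993, -0.0], [0.001, -0.0, -1.0]]
gate 6.330641488943809 0.78 22259.0 (array([ 5.59392439e+02,  2.48977710e+02, -1.22036616e-01]), np.float64(0.016577959060668945))
tab 4.712237482598025 0.55 6034.0 (array([ 5.51084735e+02,  2.30546198e+02, -3.11818362e-01]), np.float64(0.8438997268676758))
[[316.0, 186.0], [331.0, 186.0], [317.0, 224.0], [331.0, 224.0]]
```

View pics/w4.png

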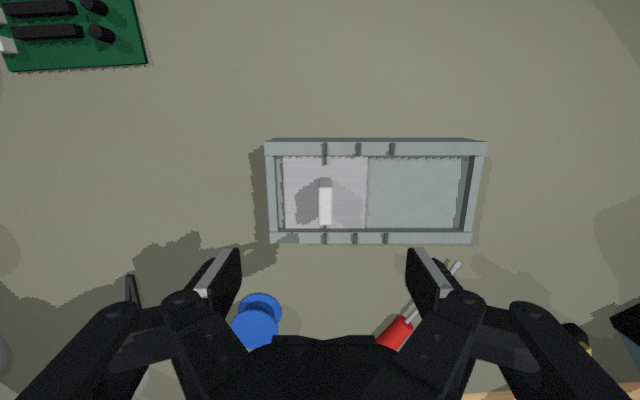

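Tab top face is at (319–331, 186–224), matching the prediction of (316–331, 186–224). The gate fit agrees too. Descending and gripping.

Request:
{"name": "servo_tool", "arguments": {"targets": [{"linear": [-0.1, 0.05, 2], "turn": [0, 0, 0], "hand": 1}, {"linear": [-0.1, 0.05, 4.5], "turn": [0, 0, 0], "hand": 1}, {"linear": [-0.1, 0.05, 7], "turn": [0, 0, 0], "hand": 1}, {"linear": [-0.1, 0.05, 9], "turn": [0, 0, 0], "hand": 1}, {"linear": [-0.1, 0.05, 10.2], "turn": [0, 0, 0], "hand": 1}, {"linear": [-0.1, 0.05, 10.9], "turn": [0, 0, 0], "hand": 1}, {"linear": [-0.1, 0.05, 10.9], "turn": [0, 0, 0], "hand": 0.8}, {"linear": [-0.1, 0.05, 10.9], "turn": [0, 0, 0], "hand": 0.6}, {"linear": [-0.1, 0.05, 10.9], "turn": [0, 0, 0], "hand": 0.4}, {"linear": [-0.1, 0.05, 10.9], "turn": [0, 0, 0], "hand": 0.3}], "grip_force": 80}}

```text
clock: 14.1
eef_pos: [554.3, 204.0, 123.3]
eef_rot: [[-0.993, 0.117, 0.001], [0.117, 0.993, 0.0], [-0.001, 0.0, -1.0]]
force: [0.1, -0.3, -0.8]
gripper_width: 25.2
grasp_force: 0.0
```

Request:
{"name": "servo_tool", "arguments": {"targets": [{"linear": [0, 0, 0], "turn": [0, 0, 0], "hand": 0.2}, {"linear": [0, 0, 0], "turn": [0, 0, 0], "hand": 0.1}, {"linear": [0, 0, 0], "turn": [0, 0, 0], "hand": 0}, {"linear": [0, 0, 0], "turn": [0, 0, 0], "hand": 0}, {"linear": [0, 0, 0], "turn": [0, 0, 0], "hand": 0}, {"linear": [0, 0, 0], "turn": [0, 0, 0], "hand": 0}, {"linear": [0, 0, 0], "turn": [0, 0, 0], "hand": 0}, {"linear": [0, 0, 0], "turn": [0, 0, 0], "hand": 0}, {"linear": [0, 0, 0], "turn": [0, 0, 0], "hand": 0}, {"linear": [0, 0, 0], "turn": [0, 0, 0], "hand": 0}]}}

```text
clock: 15.35
eef_pos: [554.3, 205.0, 123.3]
eef_rot: [[-0.993, 0.117, 0.0], [0.117, 0.993, 0.002], [-0.0, 0.002, -1.0]]
force: [-0.9, 5.9, 2.5]
gripper_width: 10.9
grasp_force: 78.1
```

Request:
{"name": "servo_tool", "arguments": {"targets": [{"linear": [0, 0.4, 0], "turn": [0, 0, 0], "hand": 0}, {"linear": [0, 0.9, 0], "turn": [0, 0, 0], "hand": 0}, {"linear": [0, 1.4, 0], "turn": [0, 0, 0], "hand": 0}, {"linear": [0, 1.9, 0], "turn": [0, 0, 0], "hand": 0}, {"linear": [0, 2.4, 0], "turn": [0, 0, 0], "hand": 0}, {"linear": [0, 2.8, 0], "turn": [0, 0, 0], "hand": 0}, {"linear": [0, 3.1, 0], "turn": [0, 0, 0], "hand": 0}, {"linear": [0, 3.2, 0], "turn": [0, 0, 0], "hand": 0}, {"linear": [0, 3.2, 0], "turn": [0, 0, 0], "hand": 0}, {"linear": [0, 3.2, 0], "turn": [0, 0, 0], "hand": 0}]}}

```text
clock: 16.6
eef_pos: [557.6, 233.5, 123.3]
eef_rot: [[-0.993, 0.118, -0.0], [0.118, 0.993, -0.005], [-0.001, -0.005, -1.0]]
force: [-1.9, -7.7, 8.2]
gripper_width: 10.5
grasp_force: 79.2
```

Run:
```python
from h import *
s=r.read_state();print(s["clock"],s["eef_pos"].round(1),s["force"].round(1),s["gripper_width"],s["grasp_force"])
f=optics.grab_frame("wrist");save("w5",f)
t=-.12
R=np.array([[np.cos(t),-np.sin(t),0],[np.sin(t),np.cos(t),0],[0,0,1]])
for y in(-45,-15,15): print(y,proj(f,np.array([[-44,y,46],[44,y,46],[0,y,80]])@R.T+[559.4,249,0]).round().tolist())
g=optics.grab_frame("top");c=g["color"][170:250,150:270]
cv2.imwrite("pics/t5.png",cv2.resize(c,(780,520),interpolation=cv2.INTER_CUBIC)[:,:,::-1])
```

```text
16.6 [557.6 233.5 123.3] [-1.9 -7.7  8.2] 10.50390513333473 79.23550128936768
-45 [[270.0, 172.0], [277.0, 310.0], [261.0, 280.0]]
-15 [[326.0, 172.0], [325.0, 310.0], [326.0, 280.0]]
15 [[382.0, 172.0], [373.0, 311.0], [391.0, 281.0]]
```

View pics/w5.png

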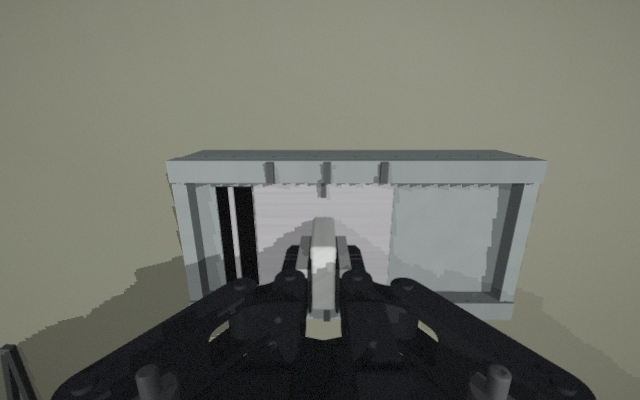

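Tab is at x≈323, level with the middle ribs (x≈326), about 1.5 mm short. The spring force of 7.7 N agrees. A small nudge, then hold.

Request:
{"name": "servo_tool", "arguments": {"targets": [{"linear": [0, 0.1, 0], "turn": [0, 0, 0], "hand": 0}, {"linear": [0, 0.1, 0], "turn": [0, 0, 0], "hand": 0}, {"linear": [0, 0.1, 0], "turn": [0, 0, 0], "hand": 0}, {"linear": [0, 0.1, 0], "turn": [0, 0, 0], "hand": 0}, {"linear": [0, 0.1, 0], "turn": [0, 0, 0], "hand": 0}, {"linear": [0, 0.1, 0], "turn": [0, 0, 0], "hand": 0}, {"linear": [0, 0.1, 0], "turn": [0, 0, 0], "hand": 0}, {"linear": [0, 0.1, 0], "turn": [0, 0, 0], "hand": 0}, {"linear": [0, 0.1, 0], "turn": [0, 0, 0], "hand": 0}, {"linear": [0, 0.1, 0], "turn": [0, 0, 0], "hand": 0}]}}

```text
clock: 17.95
eef_pos: [557.7, 234.3, 123.3]
eef_rot: [[-0.993, 0.118, -0.0], [0.118, 0.993, -0.005], [-0.001, -0.005, -1.0]]
force: [-2.4, -7.0, 7.9]
gripper_width: 10.4
grasp_force: 79.2
```

Run:
```python
from h import *
s=r.read_state();print(s["clock"],s["eef_pos"].round(1),s["force"].round(1),s["gripper_width"],s["grasp_force"],s["qvel"].round(2))
print(order.job_done())
```

```text
17.95 [557.7 234.3 123.3] [-2.4 -7.   7.9] 10.429458637492337 79.19187426567078 [-0.12  0.08  0.09  0.04  0.09 -0.02]
the job is handed in; nothing more can be done
None
```

The cap sits centred and level on the black collar and is let go. The shutter is held still at about 29–30 mm of its 60 mm travel with a 79 N grip, and the job is handed in at 18 s; no verdict was returned.

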